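Find the high spot of a trolley wheel on a truing stand

TASK

Slide the gauge on the truing stand fully home against the wheel by its red knob. Then turn the wheel slowly by its crank to find the highest spot of the tyre (there is a lesser bump too), and leave the wheel standing still with that highest spot under the gauge's roller, so that the needle stands at its highest reading. Do not disturb the label roll, the masking tape or the carton nearby.

Things in the scene. Friction and masses are not known exactly. Their poses are not given: they have to be found in the camera images.
- wheel_stand: Truing stand fixed to the bench, grey base plate 12 mm thick; its place and yaw vary. Origin: on the wheel's upright axis, at the underside of the plate (z = 0); z up, +y points from the wheel axis to the gauge. The plate reaches 105 mm from the axis to -y, 280 mm to +y and 100 mm to each side in x.
- wheel_center (a point): Centre of the trolley wheel that lies flat on the stand: black tyre 160 mm across, z 30 to 62 mm. Two smooth bumps on its rim, each about 40 degrees wide, show from above: the highest 7 mm proud, the lesser 3.5 mm; where they lie to the crank differs each time. Turns endlessly both ways, friction 0.15 N m, stays where left.
- drive_plate: Aluminium arm clamped on top of the wheel, turning with it (top at z 72 mm). Origin: on the wheel axis at the underside of the base plate; its z axis points up, its x axis points from the wheel axis to the crank grip, so its yaw is the wheel's angle. Its 20 mm wide clamp nut on the axis ends at z 80 mm.
- crank_center (a point): Centre of the crank grip: an upright black round handle 24 mm in diameter and 46 mm tall (z 77 to 123 mm, centre at 100 mm), 55 mm from the wheel axis. The grip spins freely on its pin, so it can be held while the hand goes round the wheel axis without turning.
- gauge_knob (a point): Centre of the gauge's red knob: an upright block 26 mm (stand's x) x 22 mm (stand's y) x 52 mm tall, z 42 to 94 mm, centre at 68 mm. It moves with the blue gauge carriage along the stand's y axis. At home it lies at x 15, y 205 mm in the stand's frame. The white scale in front of it ends at z 37 mm, the needle at z 50 mm.
- gauge (a joint): Position of the gauge carriage in m: 0 parked farthest out, 0.045 fully home at its stop; it grows as the knob is moved along the stand's -y towards the wheel. Friction 5 N; stays where it is left. The roller reaches the tyre only near home.
- needle (a joint): Reading of the gauge, rad: angle of the orange needle. A spring holds the 16 mm roller on its short arm against the rim at the stand's +y side. About 0 on the plain rim with the gauge home, -0.1 with the roller off the wheel; it grows as a bump passes: about 0.28 at the highest spot, 0.14 at the lesser.
- needle_tip (a point): Tip of the orange needle, 86 mm from its pivot on the carriage, over the white scale. It swings towards the stand's +x, away from the robot, as the reading grows.
- label_roll: Bystander: white label roll, 99 mm across, 60 mm tall, loose, left of the stand. Origin at the centre of its underside.
- masking_tape: Bystander: roll of masking tape, 98 mm across, 25 mm tall, loose, left of the stand. Origin at the centre of its underside.
- carton: Bystander: small brown carton 125 x 74 x 58 mm, loose, right of the stand and a little behind it. Origin at the centre of its underside.

How it is judged:
By the outcome, as a careful person would: the job done as asked, in the order asked, and still so for the second after the job is handed in, with the robot touching nothing.
It also fails if it takes over 67 s, if anything falls off the work surface, if the arm or the gripper's body presses on something with over 40 N, if the wrist force passes 120 N, or if a joint passes its speed limit or range.

ROBOT

A 6-joint arm with a two-finger parallel gripper is mounted at the origin on a cart in front of the work surface, level with it; the furniture and walls round the work are solid. World frame = base frame: x ahead of the robot, y to its left, z up, the work surface at z = 0. Lengths are in m, angles in rad, forces in N, time in s.
With the tool pointing down it reaches from about 0.25 to 0.725 m from the base axis. Payload 4 kg.
Tool frame: the origin (TCP) lies midway between the tips of the shut fingers; the grasp point (between the pads) lies pinch_z behind it (pinch_z is the distance from the TCP to the grasp point, in m); z points along the fingers, y is the direction in which the jaws open and shut (so a half turn about z gives the same grasp; the last joint's range is limited). The gripper opens to 85 mm and grips with 20 to 120 N. Pads are 22 mm wide; open, the fingers measure 114 mm over their backs; the gripper's body (76 mm by 85 mm) begins 54 mm behind the grasp point. The pads swing forward as they close: fully open they stand 13 mm farther back than shut.
Start: joints at [-1.274, 0.241, 0.005, 1.335, 0, 1.571], TCP at [0.146, -0.478, 0.231] pointing down, gripper open.
Joint ranges: [-2.72, 2.72], [-1.05, 1.87], [-1.09, 1.28], [-1.99, 2.15], [-1.42, 1.44], [-3.14, 3.14]. Speed limits (rad/s): [2.79, 2.79, 3.14, 3.14, 3.14, 3.14].

INTERFACE

Orientations are given as a unit quaternion [x, y, z, w].
In Python, from workcell import * gives the robot as it stands.
- The arm moves only by the tool move_arm, never from a script. Its argument "motion" is a list of rows, each a list of 3 entries, a list of its own where there are three numbers: the finger opening in mm, from 0 to 85.4, then the shift along the tool's x, y, z in units of 50 mm (1.0 is 50 mm), then the turn about the tool's z in units of 6 degrees (1.0 is 6 degrees). In form: [[claw, [dx, dy, dz], roll], ...]. A call has exactly 10 rows; each row is the pose to reach, as a shift and turn from the pose commanded when the call began, along the tool's axes at that moment; what a row does not reach only later rows make up. A row lasts 1/10 s, in which the tool goes at most 50 mm and 8.59 degrees, less where a joint would pass 70% of its speed; a pose out of reach is approached as far as the arm can. A call with a gripper value outside its range is refused whole. The fingers move at their own pace and stop on an object; the grip force is fixed at half the most. Time passes only in rows, so rows that repeat a pose let the fingers close, or fill a call up. It gives the time, the measured TCP pose, the force and the opening at its end, in the units of the state.
- get_obs(): the state, without advancing time (a new reading comes with each control period).
- camera(name): name is "side" or "top"; returns a dict with "color" (400x640x3 uint8, red, green, blue), "fx", "fy", "cx", "cy" (pixels), "rvec" (rotation vector, rad) and "tvec" (3), from world to camera coordinates, as OpenCV has them. Camera axes: x right, y down, z forward; pixel columns grow to the right and rows downward; lengths in m; the calibration is good to about 2 mm. A picture is of the moment at which its call begins. There is no depth.
- job_done(): hands the job in, once; it reports no verdict.
The state is a dict: "clock": time; "joint_pos": joint angles; "joint_vel": joint speeds; "tau": joint torques, N m; "eef_pos": TCP position; "tool_rot": TCP orientation; "ft_force": force on the tool from outside, world axes, zero at the start; "ft_torque": the same for the moment, N m; "grip_width": finger opening in m.
Only numpy, scipy, OpenCV 4.12 (cv2) and the standard library are available. Lean on these libraries where they do the work, as an engineer would, in place of code of your own. Each camera call takes 0.05 s, during which the arm holds its last target.

## Working session

There is one attempt and no reset: what is moved stays moved. The work goes in short steps, Python scripts to look and compute and a tool call to move; the robot and the scene stay as the last step left them, time stands still between calls to the robot, and variables do not carry over. Pictures are saved under pics/ and viewed, and the job is handed in when it is done.

Besides the shell and the picture viewer there is one more tool, called after "Request:" in YAML: its name, and indented under it one key for each argument. move_arm: Moves the arm, as the interface text tells. Its arguments: {"type":"object","properties":{"motion":{"type":"array","items":{"type":"array"}}},"required":["motion"]}

```bash
mkdir -p pics; ls
python3 - <<'E'
from workcell import *
import cv2
o=get_obs(); print({k:(o[k]) for k in ['clock','eef_pos','tool_rot','grip_width','ft_force']})
for n in ['top','side']:
    c=camera(n); cv2.imwrite(f'pics/{n}0.png',c['color'][:,:,::-1]); print(n,c['fx'],c['fy'],c['cx'],c['cy'],c['rvec'],c['tvec'])
E
```

```text
pics
{'clock': 0.0, 'eef_pos': array([ 0.14602961, -0.47753317,  0.23039671]), 'tool_rot': array([ 9.89008717e-01,  1.47853384e-01, -1.69106951e-04, -1.05128805e-03]), 'grip_width': 0.08530520049708984, 'ft_force': array([-0.31288601,  0.85852012, -0.26721432])}
top 444.9794311421557 444.9794311421557 322.4611885017086 192.74733497703602 [ 2.1873818  -2.19023501  0.09308208] [0.02563001 0.60382592 1.31361421]
side 396.55745214380323 396.55745214380323 323.65627234158165 202.18785732880923 [ 1.96628863 -0.00771908  0.00705432] [-0.58528341  0.08530979  1.19219173]
```

View pics/top0.png

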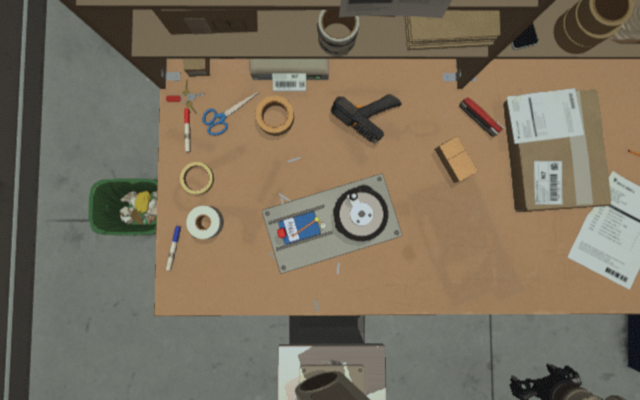

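View pics/side0.png

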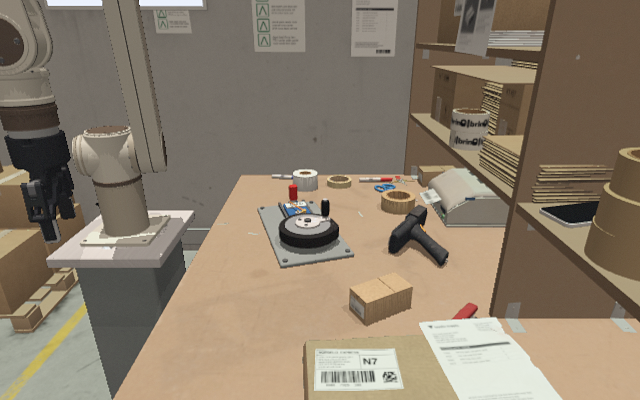

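```bash
cat > h.py <<'E'
from workcell import *
import cv2, numpy as np
def rt(c):
    R=cv2.Rodrigues(np.array(c['rvec'],float))[0]; return R,np.array(c['tvec'],float)
def ray(c,u,v,z):
    R,t=rt(c); d=R.T@np.array([(u-c['cx'])/c['fx'],(v-c['cy'])/c['fy'],1]); o=-R.T@t
    return o+d*(z-o[2])/d[2]
def proj(c,p):
    R,t=rt(c); q=R@np.array(p,float)+t; return np.array([c['fx']*q[0]/q[2]+c['cx'],c['fy']*q[1]/q[2]+c['cy']])
def crop(c,u0,u1,v0,v1,s,name):
    im=c['color'][v0:v1,u0:u1,::-1]; cv2.imwrite(name,cv2.resize(im,None,fx=s,fy=s,interpolation=cv2.INTER_CUBIC))
E
python3 - <<'E'
from h import *
im=cv2.imread('pics/top0.png')[165:285,255:415]
cv2.imwrite('pics/top0z.png',cv2.resize(im,None,fx=5,fy=5,interpolation=cv2.INTER_CUBIC))
im=cv2.imread('pics/side0.png')[160:280,240:400]
cv2.imwrite('pics/side0z.png',cv2.resize(im,None,fx=5,fy=5,interpolation=cv2.INTER_CUBIC))
E
```

```text
(no output)
```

View pics/top0z.png

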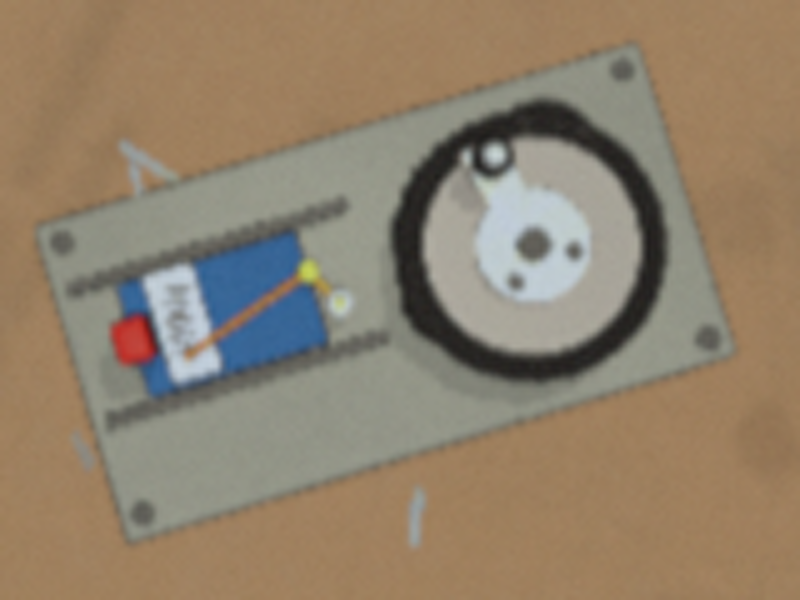

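View pics/side0z.png

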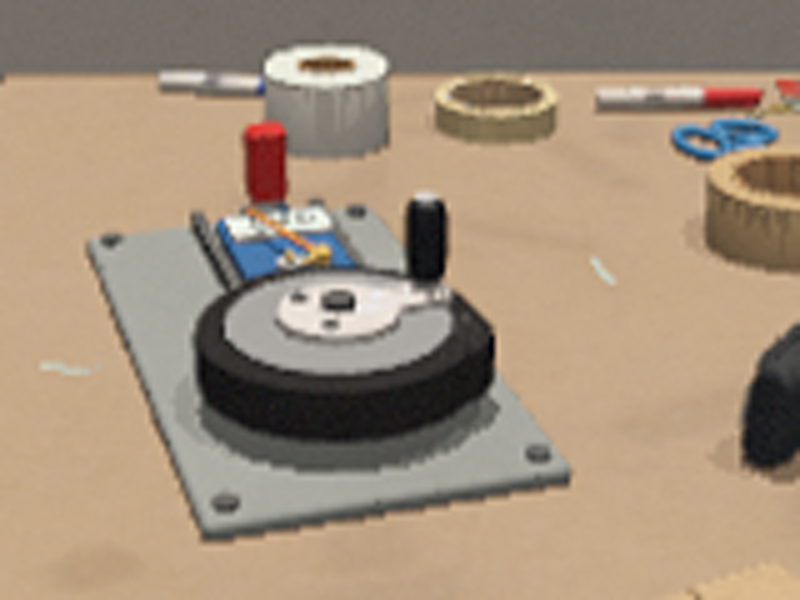

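The top crop shows the plate corners at about (37,227), (637,42), (735,353) and (130,543), the wheel axis at (534,244), the grip top at (493,155) and the knob at (134,340). There are bumps near (550,105) and (415,320). Next I'll fit the stand pose and the rim profile.

```bash
cat >> h.py <<'E'
def rimprofile(c,W,z=0.062):
    # outer dark radius vs world angle using z=62 mm plane
    g=c['color'].astype(np.float32).max(2); out=[]
    for a in np.arange(0,360,5):
        rs=np.arange(0.060,0.100,0.0005); d=np.array([np.cos(np.radians(a)),np.sin(np.radians(a))])
        px=np.array([proj(c,[*(W[:2]+r*d),z]) for r in rs],np.float32)
        v=cv2.remap(g,px[None,:,0],px[None,:,1],cv2.INTER_LINEAR)[0]
        i=np.argmin(v[:50]); th=(v[i]+v[i:].max())/2
        k=np.nonzero(v[i:]>min(th,75))[0]
        out.append((a,rs[i+k[0]]*1000 if len(k) else np.nan))
    return np.array(out)
E
python3 - <<'E'
from h import *
from scipy.optimize import least_squares
c=camera('top')
px=np.array([(37,227),(637,42),(735,353),(130,543)])
P=np.array([ray(c,255+(u-2)/5.,165+(v-2)/5.,0.012)[:2] for u,v in px]); print(P)
L=np.array([(100,280),(100,-105),(-100,-105),(-100,280)])/1000
f=lambda q:(np.array([[np.cos(q[2]),-np.sin(q[2])],[np.sin(q[2]),np.cos(q[2])]])@L.T).T+q[:2]
s=least_squares(lambda q:(f(q)-P).ravel(),[0.4,-0.1,0]); q=s.x; print('stand',q,np.degrees(q[2]),'res mm',(s.fun*1000).round(1))
pp=lambda u,v,z:ray(c,255+(u-2)/5.,165+(v-2)/5.,z)
W=pp(534,244,0.080); print('nut',W); g=pp(493,155,.123); print('grip',g,'ang',np.degrees(np.arctan2(*(g-W)[1::-1])),np.hypot(*(g-W)[:2]))
k=pp(134,340,.094); print('knob',k)
R=np.array([[np.cos(q[2]),-np.sin(q[2])],[np.sin(q[2]),np.cos(q[2])]])
print('knob in stand',R.T@(k[:2]-q[:2]), 'home world',R@[.015,.205]+q[:2],'stand -y dir',R@[0,-1])
pr=rimprofile(c,W)
print(' '.join(f'{int(a)}:{r:.0f}' for a,r in pr))
s=c=camera('side')
print(proj(s,[*q[:2],.08]),proj(s,[*g[:2],.123]),proj(s,[*k[:2],.094]))
E
```

```text
[[ 0.55267503  0.20694684]
 [ 0.66464856 -0.1563603 ]
 [ 0.47628464 -0.21324872]
 [ 0.36415195  0.14998377]]
stand [ 0.54012761 -0.08681408  0.29796151] 17.071937029875375 res mm [ 0.8  3.3  1.9 -1.5 -0.9 -3.3 -1.8  1.5]
nut [ 0.5401398  -0.08598447  0.08      ]
grip [ 0.58835806 -0.05937374  0.123     ] ang 28.893470242940456 0.05507387448581053
knob [0.48598533 0.14157137 0.094     ]
knob in stand [0.01529101 0.23421675] home world [0.49428437 0.11355657] stand -y dir [ 0.29357215 -0.95593692]
0:83 5:81 10:78 15:79 20:78 25:78 30:78 35:78 40:78 45:79 50:78 55:79 60:80 65:80 70:80 75:80 80:81 85:81 90:81 95:80 100:80 105:81 110:81 115:84 120:84 125:84 130:82 135:80 140:79 145:80 150:79 155:79 160:79 165:78 170:79 175:79 180:78 185:79 190:79 195:79 200:79 205:78 210:78 215:78 220:78 225:78 230:78 235:79 240:79 245:78 250:78 255:78 260:78 265:78 270:78 275:78 280:78 285:78 290:78 295:78 300:78 305:78 310:78 315:78 320:78 325:78 330:78 335:79 340:82 345:84 350:84 355:85
[307.47495169 218.17685911] [325.00945812 199.80796357] [292.8023641  184.67308071]
```

```bash
cat >> h.py <<'E'
from scipy.spatial.transform import Rotation as Ro
Wc=np.array([0.5401,-0.0864]); PSI=np.radians(17.07)
def st(x,y): return Wc+np.array([x*np.cos(PSI)-y*np.sin(PSI),x*np.sin(PSI)+y*np.cos(PSI)])
def units(p):
    o=get_obs(); R=Ro.from_quat(o['tool_rot']); return (R.inv().apply(np.array(p)-o['eef_pos'])/0.05).round(2)
def show():
    o=get_obs(); M=Ro.from_quat(o['tool_rot']).as_matrix()
    print('t',round(o['clock'],2),'p',o['eef_pos'].round(4),'yaw tool y',round(np.degrees(np.arctan2(M[1,1],M[0,1])),1),'F',o['ft_force'].round(1),'w',round(o['grip_width'],4),'j',o['joint_pos'].round(2))
E
python3 - <<'E'
from h import *
import workcell
print([n for n in dir(workcell) if not n.startswith('_')]); print(globals().get('pinch_z'))
show(); k=st(.0152,.234); print(k,units([*k,.16]),units([*k,.062]))
E
```

```text
['Unreachable', 'camera', 'get_obs', 'job_done', 'pinch_z']
0.0187
t 0.2 p [ 0.1461 -0.4778  0.2307] yaw tool y -73.0 F [-0.3  0.9  0.4] w 0.0851 j [-1.27  0.24  0.    1.34 -0.    1.57]
[0.48594207 0.14175337] [10.12 -9.86  1.43] [10.12 -9.86  3.39]
```

Request:
move_arm:
  motion:
    - [85,[0.7,-0.7,0],-1.2]
    - [85,[1.4,-1.4,0],-2.4]
    - [85,[2.1,-2.1,0],-3.6]
    - [85,[2.8,-2.8,0],-4.8]
    - [85,[3.5,-3.5,0],-6]
    - [85,[4.2,-4.2,0],-7.2]
    - [85,[4.9,-4.9,0],-8.4]
    - [85,[5.6,-5.6,0.2],-9.6]
    - [85,[6.3,-6.3,0.4],-10.8]
    - [85,[7,-7,0.6],-12]

```text
clock: 1.2
eef_pos: [0.3785, -0.0404, 0.2015]
tool_rot: [0.711, 0.703, 0.0, 0.001]
ft_force: [1.0, -0.8, 0.2]
grip_width: 0.0848
```

Run:
```python
from h import *
show(); k=st(.0152,.234); print(units([*k,.16]),units([*k,.062]))
```

```text
t 1.2 p [ 0.3785 -0.0404  0.2015] yaw tool y -0.7 F [ 1.  -0.8  0.2] w 0.0848 j [-0.11  0.02 -0.33  1.22 -0.    1.48]
[3.67 2.11 0.83] [3.67 2.1  2.79]
```

Request:
move_arm:
  motion:
    - [85,[0.7,0.4,0],-1]
    - [85,[1.5,0.8,0.2],-2]
    - [85,[2.2,1.3,0.4],-3]
    - [85,[3.0,1.7,0.6],-3]
    - [85,[3.67,2.1,0.8],-3]
    - [85,[3.67,2.1,1.3],-3]
    - [85,[3.67,2.1,1.8],-3]
    - [85,[3.67,2.1,2.3],-3]
    - [85,[3.67,2.1,2.79],-3]
    - [85,[3.67,2.1,2.79],-3]

```text
clock: 2.2
eef_pos: [0.4829, 0.1384, 0.0587]
tool_rot: [0.595, 0.804, -0.003, -0.002]
ft_force: [0.0, 0.2, 0.3]
grip_width: 0.0848
```

Run:
```python
from h import *
show(); k=st(.0152,.234); print(units([*k,.062]))
c=camera('top'); crop(c,240,400,160,280,5,'pics/top1.png')
c=camera('side'); crop(c,240,360,130,250,5,'pics/side1.png')
```

```text
t 2.2 p [0.4829 0.1384 0.0587] yaw tool y 17.0 F [0.  0.2 0.3] w 0.0848 j [ 0.28  0.4  -0.26  0.92  0.    1.55]
[ 0.05  0.08 -0.07]
```

View pics/top1.png

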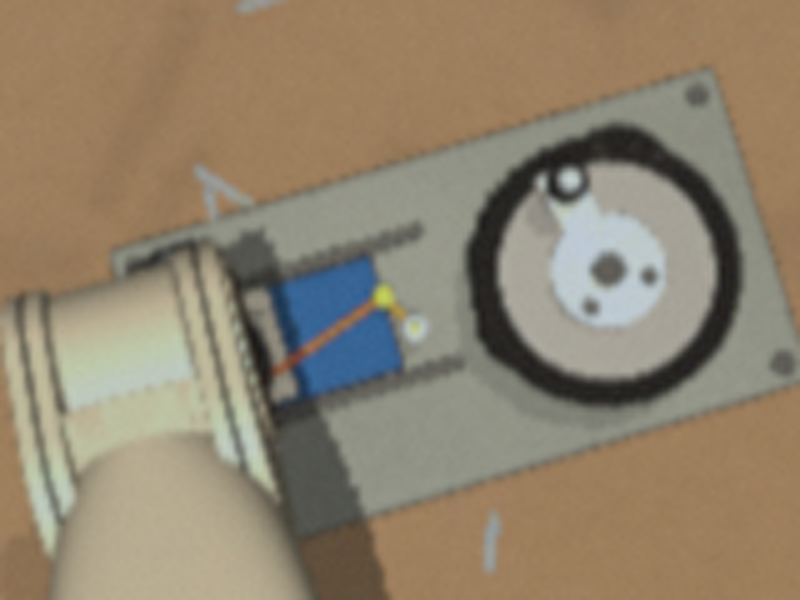

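View pics/side1.png

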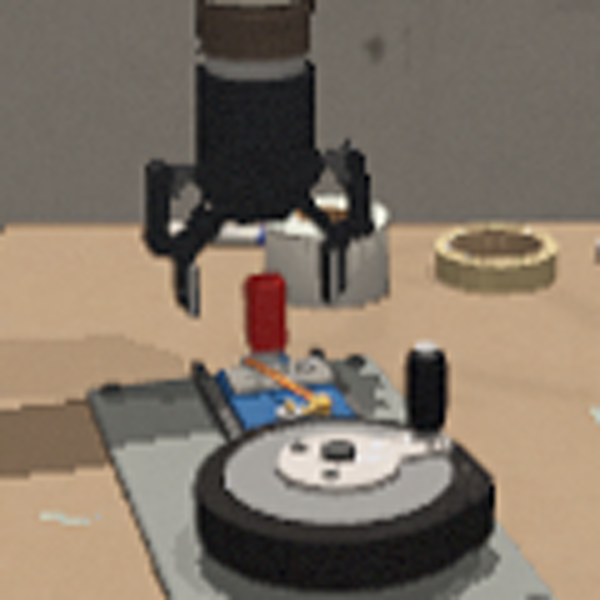

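The knob is centred between the fingers in the side view: fingers at about x=190 and 333, knob at 266. I'll close on it.

Request:
move_arm:
  motion:
    - [85,[0.05,0.06,-0.07],0]
    - [60,[0.05,0.06,-0.07],0]
    - [40,[0.05,0.06,-0.07],0]
    - [20,[0.05,0.06,-0.07],0]
    - [15,[0.05,0.06,-0.07],0]
    - [15,[0.05,0.06,-0.07],0]
    - [15,[0.05,0.06,-0.07],0]
    - [15,[0.05,0.06,-0.07],0]
    - [15,[0.05,0.06,-0.07],0]
    - [15,[0.05,0.06,-0.07],0]

```text
clock: 3.3
eef_pos: [0.4871, 0.1422, 0.0661]
tool_rot: [0.595, 0.804, -0.001, -0.001]
ft_force: [-4.1, -0.6, 6.1]
grip_width: 0.0249
```

Run:
```python
from h import *
show(); k=st(.015,.205); print(units([*k,.062]))
```

```text
t 3.3 p [0.4871 0.1422 0.0661] yaw tool y 17.0 F [-4.1 -0.6  6.1] w 0.0249 j [ 0.28  0.39 -0.24  0.94  0.    1.56]
[-0.58 -0.03  0.08]
```

Request:
move_arm:
  motion:
    - [15,[-0.06,0,0],0]
    - [15,[-0.12,0,0],0]
    - [15,[-0.18,0,0],0]
    - [15,[-0.24,0,0],0]
    - [15,[-0.3,0,0],0]
    - [15,[-0.36,0,0],0]
    - [15,[-0.42,0,0],0]
    - [15,[-0.48,0,0],0]
    - [15,[-0.54,0,0],0]
    - [15,[-0.56,0,0],0]

```text
clock: 4.3
eef_pos: [0.4948, 0.1167, 0.0661]
tool_rot: [0.595, 0.804, 0.0, -0.002]
ft_force: [-5.7, 4.1, 7.0]
grip_width: 0.0251
```

Run:
```python
from h import *
show(); k=st(.015,.205); print(units([*k,.062]))
```

```text
t 4.3 p [0.4948 0.1167 0.0661] yaw tool y 17.0 F [-5.7  4.1  7. ] w 0.0251 j [ 0.23  0.39 -0.24  0.94  0.    1.5 ]
[-0.05 -0.03  0.08]
```

Request:
move_arm:
  motion:
    - [15,[-0.02,0,0],0]
    - [15,[-0.04,0,0],0]
    - [15,[-0.06,0,0],0]
    - [15,[-0.08,0,0],0]
    - [15,[-0.1,0,0],0]
    - [15,[-0.12,0,0],0]
    - [15,[-0.14,0,0],0]
    - [15,[-0.16,0,0],0]
    - [15,[-0.16,0,0],0]
    - [15,[-0.16,0,0],0]

```text
clock: 5.3
eef_pos: [0.496, 0.113, 0.0661]
tool_rot: [0.594, 0.805, 0.003, -0.005]
ft_force: [-8.4, 15.6, 7.2]
grip_width: 0.0248
```

Run:
```python
from h import *
show(); k=st(.015,.205); print(units([*k,.062]))
```

```text
t 5.3 p [0.496  0.113  0.0661] yaw tool y 17.2 F [-8.4 15.6  7.2] w 0.0248 j [ 0.22  0.39 -0.24  0.94  0.01  1.49]
[ 0.03 -0.03  0.08]
```

The force is building against the stop, so I'll push a touch more to confirm it.

Request:
move_arm:
  motion:
    - [15,[-0.03,0,0],0]
    - [15,[-0.06,0,0],0]
    - [15,[-0.1,0,0],0]
    - [15,[-0.14,0,0],0]
    - [15,[-0.14,0,0],0]
    - [15,[-0.14,0,0],0]
    - [15,[-0.14,0,0],0]
    - [15,[-0.1,0,0],0]
    - [15,[-0.05,0,0],0]
    - [15,[0.02,0,0],0]

```text
clock: 6.3
eef_pos: [0.4961, 0.1127, 0.0661]
tool_rot: [0.593, 0.805, 0.001, -0.003]
ft_force: [-4.5, 1.0, 3.8]
grip_width: 0.0247
```

Run:
```python
from h import *
show(); k=st(.015,.205); print(units([*k,.062]))
c=camera('top'); crop(c,240,400,160,280,5,'pics/top2.png')
```

```text
t 6.3 p [0.4961 0.1127 0.0661] yaw tool y 17.3 F [-4.5  1.   3.8] w 0.0247 j [ 0.22  0.39 -0.24  0.94  0.01  1.49]
[ 0.03 -0.03  0.08]
```

View pics/top2.png

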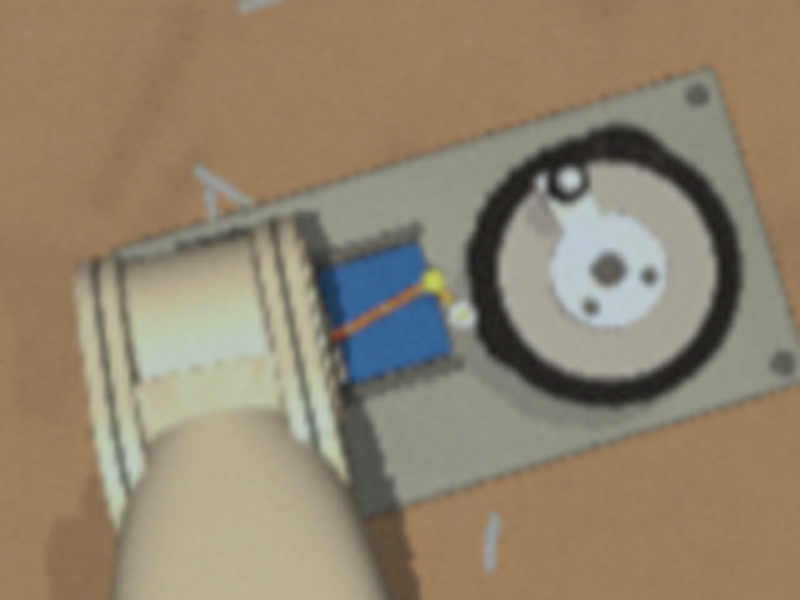

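The carriage is at its stop: more push moved it only 0.3 mm. The roller at about (460,314) touches the tyre. I'll release and lift.

Request:
move_arm:
  motion:
    - [60,[0.02,0,0],0]
    - [70,[0.02,0,0],0]
    - [70,[0.02,0,0],0]
    - [70,[0.02,0,0],0]
    - [70,[0.02,0,0],0]
    - [70,[0.02,0,-0.5],0]
    - [70,[0.02,0,-1.2],0]
    - [70,[0.02,0,-1.9],0]
    - [70,[0.02,0,-2.4],0]
    - [70,[0.02,0,-2.4],0]

```text
clock: 7.35
eef_pos: [0.5009, 0.1104, 0.1898]
tool_rot: [0.595, 0.804, 0.003, 0.003]
ft_force: [0.5, 0.4, -0.1]
grip_width: 0.0701
```

Run:
```python
from h import *
show()
g=Wc+0.055*np.array([np.cos(np.radians(28.9)),np.sin(np.radians(28.9))])
print(g,units([*g,.19]),units([*g,.084]))
c=camera('side'); crop(c,240,360,130,250,5,'pics/side3.png')
```

```text
t 7.35 p [0.5009 0.1104 0.1898] yaw tool y 17.0 F [ 0.5  0.4 -0.1] w 0.0701 j [ 0.22  0.28 -0.05  1.23 -0.    1.49]
[ 0.58825055 -0.05981947] [-3.77  0.68  0.01] [-3.76  0.66  2.13]
```

View pics/side3.png

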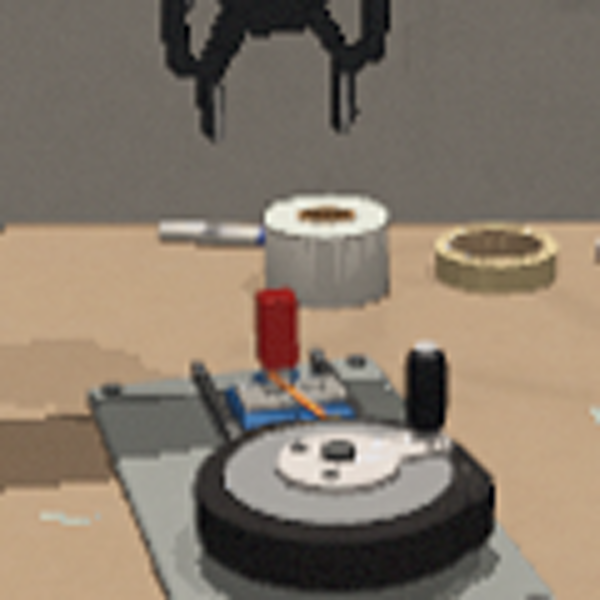

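Request:
move_arm:
  motion:
    - [70,[-0.8,0.15,0],0]
    - [70,[-1.6,0.3,0],0]
    - [70,[-2.4,0.45,0],0]
    - [70,[-3.1,0.57,0],0]
    - [70,[-3.6,0.65,0],0]
    - [70,[-3.77,0.67,0],0]
    - [70,[-3.77,0.67,0],0]
    - [70,[-3.77,0.67,0.5],0]
    - [70,[-3.77,0.67,1.0],0]
    - [70,[-3.77,0.67,1.0],0]

```text
clock: 8.4
eef_pos: [0.5816, -0.0587, 0.1315]
tool_rot: [0.594, 0.804, -0.002, -0.004]
ft_force: [-0.6, 0.1, -0.4]
grip_width: 0.0699
```

Run:
```python
from h import *
show()
g=Wc+0.055*np.array([np.cos(np.radians(28.9)),np.sin(np.radians(28.9))])
print(units([*g,.086]))
c=camera('side'); crop(c,240,400,130,250,5,'pics/side4.png')
```

```text
t 8.4 p [ 0.5816 -0.0587  0.1315] yaw tool y 17.1 F [-0.6  0.1 -0.4] w 0.0699 j [-0.1   0.47  0.07  1.18  0.    1.17]
[-0.06  0.13  0.91]
```

View pics/side4.png

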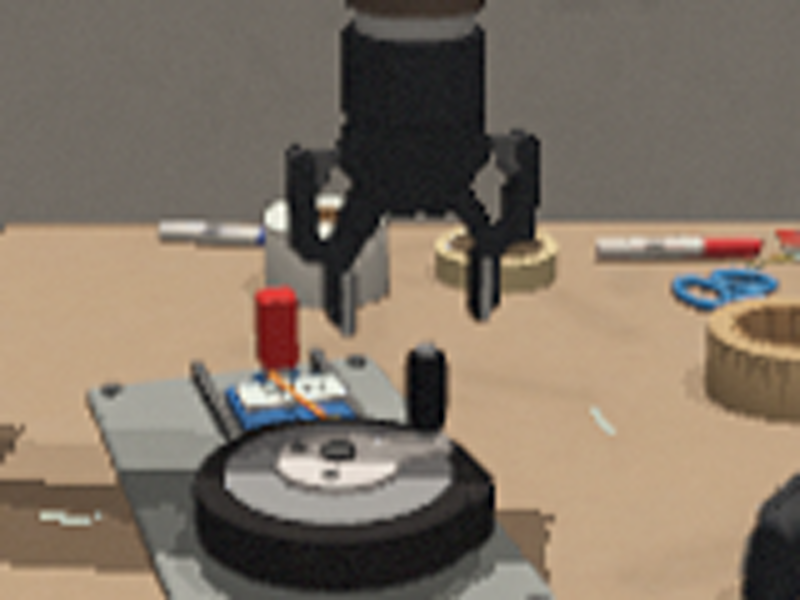

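Request:
move_arm:
  motion:
    - [70,[-0.02,0.04,0],0]
    - [70,[-0.02,0.04,0.2],0]
    - [70,[-0.02,0.04,0.5],0]
    - [70,[-0.02,0.04,0.9],0]
    - [70,[-0.02,0.04,0.95],0]
    - [70,[-0.02,0.04,0.95],0]
    - [70,[-0.02,0.04,0.95],0]
    - [70,[-0.02,0.04,0.95],0]
    - [60,[-0.02,0.04,0.95],0]
    - [50,[-0.02,0.04,0.95],0]

```text
clock: 9.45
eef_pos: [0.5879, -0.0608, 0.0887]
tool_rot: [0.595, 0.804, 0.0, 0.0]
ft_force: [0.2, -0.0, 0.1]
grip_width: 0.0505
```

Run:
```python
from h import *
show()
g=Wc+0.055*np.array([np.cos(np.radians(28.9)),np.sin(np.radians(28.9))])
print(units([*g,.086]))
c=camera('side'); crop(c,240,400,130,250,5,'pics/side5.png')
```

```text
t 9.45 p [ 0.5879 -0.0608  0.0887] yaw tool y 17.0 F [ 0.2 -0.   0.1] w 0.0505 j [-0.1   0.51  0.02  1.08  0.    1.17]
[0.02 0.01 0.05]
```

View pics/side5.png

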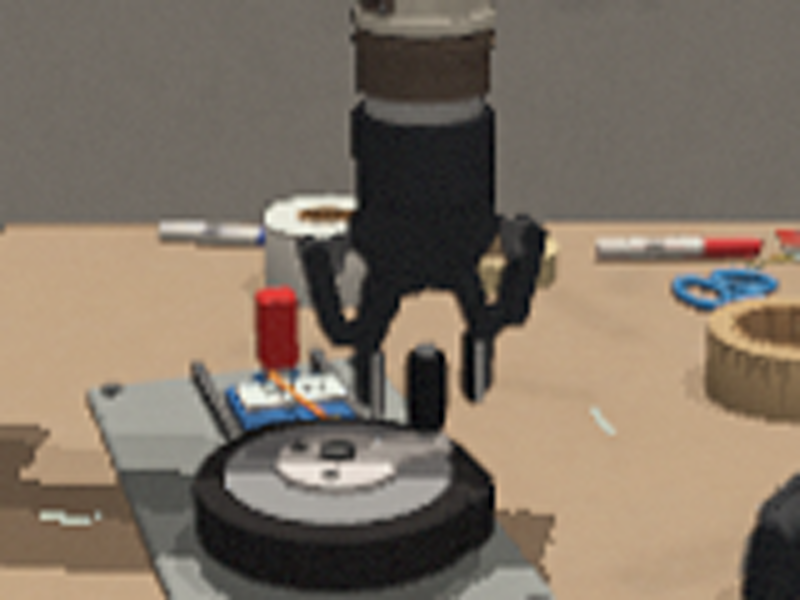

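The grip sits between the fingers: fingers at x≈372 and 476, grip at 427. Close on it.

Request:
move_arm:
  motion:
    - [30,[0.01,0,0],0]
    - [20,[0.01,0,0],0]
    - [15,[0.01,0,0],0]
    - [15,[0.01,0,0],0]
    - [15,[0.01,0,0],0]
    - [15,[0.01,0,0],0]
    - [15,[0.01,0,0],0]
    - [15,[0.01,0,0],0]
    - [15,[0.01,0,0],0]
    - [15,[0.01,0,0],0]

```text
clock: 10.5
eef_pos: [0.5892, -0.0598, 0.0888]
tool_rot: [0.595, 0.804, 0.001, 0.001]
ft_force: [4.4, 1.7, -0.3]
grip_width: 0.0222
```

```bash
cat >> h.py <<'E'
def plan(a0,a1,n=10,r=0.055):
    o=get_obs(); R=Ro.from_quat(o['tool_rot']); P=lambda a: r*np.array([np.cos(np.radians(a)),np.sin(np.radians(a)),0])
    return [[15,(R.inv().apply(P(a)-P(a0))[:2]/0.05).round(2).tolist()+[0],0] for a in np.linspace(a0,a1,n+1)[1:]]
def ang():
    o=get_obs(); d=o['eef_pos'][:2]-Wc; return np.degrees(np.arctan2(d[1],d[0])),np.hypot(*d)
E
python3 - <<'E'
from h import *
show(); a,r=ang(); print(a,r)
for s in (10,30): print(plan(28.9,28.9+s))
print(plan(28.9,148.9,12))
E
```

```text
t 10.5 p [ 0.5892 -0.0598  0.0888] yaw tool y 17.0 F [ 4.4  1.7 -0.3] w 0.0222 j [-0.1   0.51  0.02  1.08  0.    1.17]
28.468848422308547 0.055799722050195656
[[15, [0.02, -0.0, 0], 0], [15, [0.04, -0.01, 0], 0], [15, [0.06, -0.01, 0], 0], [15, [0.07, -0.02, 0], 0], [15, [0.09, -0.02, 0], 0], [15, [0.11, -0.03, 0], 0], [15, [0.13, -0.04, 0], 0], [15, [0.15, -0.04, 0], 0], [15, [0.17, -0.05, 0], 0], [15, [0.18, -0.06, 0], 0]]
[[15, [0.06, -0.01, 0], 0], [15, [0.11, -0.03, 0], 0], [15, [0.17, -0.05, 0], 0], [15, [0.22, -0.07, 0], 0], [15, [0.27, -0.1, 0], 0], [15, [0.32, -0.12, 0], 0], [15, [0.37, -0.15, 0], 0], [15, [0.42, -0.19, 0], 0], [15, [0.46, -0.22, 0], 0], [15, [0.51, -0.26, 0], 0]]
[[15, [0.18, -0.06, 0], 0], [15, [0.35, -0.14, 0], 0], [15, [0.51, -0.26, 0], 0], [15, [0.64, -0.4, 0], 0], [15, [0.74, -0.56, 0], 0], [15, [0.82, -0.73, 0], 0], [15, [0.86, -0.92, 0], 0], [15, [0.87, -1.11, 0], 0], [15, [0.85, -1.3, 0], 0], [15, [0.79, -1.49, 0], 0], [15, [0.71, -1.66, 0], 0], [15, [0.59, -1.81, 0], 0]]
```

Request:
move_arm:
  motion:
    - [15,[0.06,-0.01,0],0]
    - [15,[0.11,-0.03,0],0]
    - [15,[0.17,-0.05,0],0]
    - [15,[0.22,-0.07,0],0]
    - [15,[0.27,-0.1,0],0]
    - [15,[0.32,-0.12,0],0]
    - [15,[0.37,-0.15,0],0]
    - [15,[0.42,-0.19,0],0]
    - [15,[0.46,-0.22,0],0]
    - [15,[0.51,-0.26,0],0]

```text
clock: 11.5
eef_pos: [0.5696, -0.039, 0.0888]
tool_rot: [0.595, 0.804, 0.002, 0.001]
ft_force: [5.1, 2.4, 0.9]
grip_width: 0.0222
```

Run:
```python
from h import *
show(); print(ang()); print(plan(58.9,98.9))
c=camera('top'); crop(c,240,400,160,280,5,'pics/top6.png')
c=camera('side'); crop(c,240,400,130,250,5,'pics/side6.png')
```

```text
t 11.5 p [ 0.5696 -0.039   0.0888] yaw tool y 17.0 F [5.1 2.4 0.9] w 0.0222 j [-0.07  0.47 -0.04  1.05  0.    1.2 ]
(np.float64(58.11467558731946), np.float64(0.05588072922154456))
[[15, [0.06, -0.05, 0], 0], [15, [0.11, -0.11, 0], 0], [15, [0.15, -0.17, 0], 0], [15, [0.2, -0.23, 0], 0], [15, [0.24, -0.3, 0], 0], [15, [0.27, -0.37, 0], 0], [15, [0.3, -0.44, 0], 0], [15, [0.32, -0.51, 0], 0], [15, [0.34, -0.59, 0], 0], [15, [0.35, -0.66, 0], 0]]
```

View pics/top6.png

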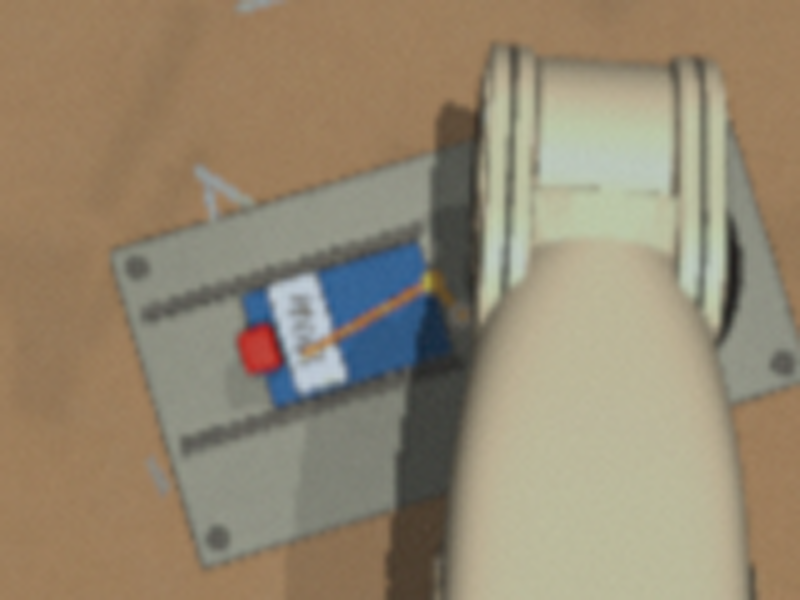

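View pics/side6.png

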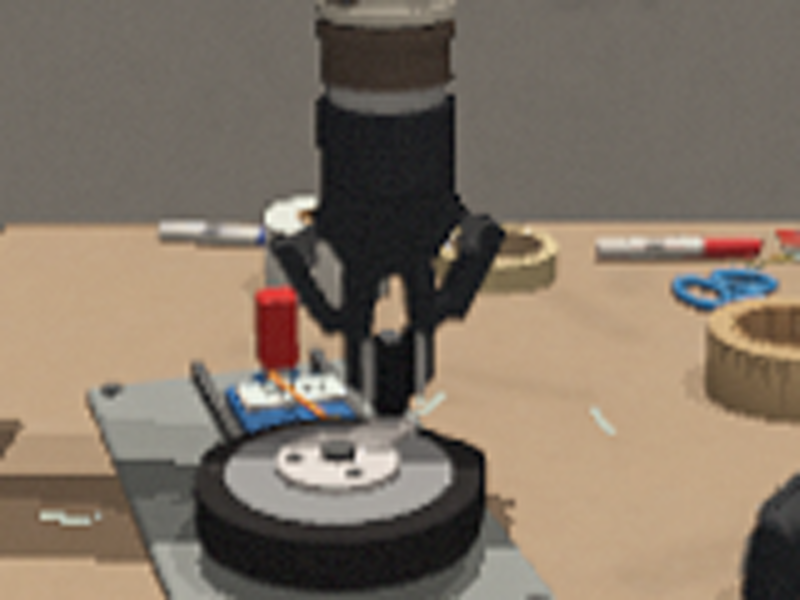

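The wheel follows the hand, and the needle shows in the top view with its tip at about (305,353) and pivot at (433,281). I'll add a needle measurement and go on.

Request:
move_arm:
  motion:
    - [15,[0.06,-0.05,0],0]
    - [15,[0.11,-0.11,0],0]
    - [15,[0.15,-0.17,0],0]
    - [15,[0.2,-0.23,0],0]
    - [15,[0.24,-0.3,0],0]
    - [15,[0.27,-0.37,0],0]
    - [15,[0.3,-0.44,0],0]
    - [15,[0.32,-0.51,0],0]
    - [15,[0.34,-0.59,0],0]
    - [15,[0.35,-0.66,0],0]

```text
clock: 12.6
eef_pos: [0.5314, -0.0315, 0.0888]
tool_rot: [0.594, 0.804, 0.001, 0.0]
ft_force: [1.6, 5.1, 2.8]
grip_width: 0.0222
```

```bash
cat >> h.py <<'E'
def stand_xy(p):
    d=np.array(p[:2])-Wc; return np.array([d[0]*np.cos(PSI)+d[1]*np.sin(PSI),-d[0]*np.sin(PSI)+d[1]*np.cos(PSI)])
def needle(c=None):
    if c is None: c=camera('top')
    elif isinstance(c,str): pass
    hsv=cv2.cvtColor(c['color'],cv2.COLOR_RGB2HSV).astype(int); H,S,V=hsv[...,0],hsv[...,1],hsv[...,2]
    m=(H>=4)&(H<=19)&(S>110)&(V>60)
    pts=[]; ws=[]
    for v,u in zip(*np.nonzero(m)):
        s=stand_xy(ray(c,u,v,.05))
        if -0.035<s[0]<0.045 and 0.108<s[1]<0.195: pts.append(s); ws.append(S[v,u])
    pts=np.array(pts,np.float32)
    if len(pts)<8: return None
    vx,vy,x0,y0=cv2.fitLine(pts,cv2.DIST_HUBER,0,0.001,0.001).ravel()
    if vy<0: vx,vy=-vx,-vy
    return round(float(np.arctan2(vx,vy)),3),len(pts),pts[pts[:,1].argmax()].round(4)
E
python3 - <<'E'
from h import *
show(); print(ang()); print(plan(98.9,128.9))
c=camera('top'); print(needle(c)); crop(c,240,400,160,280,5,'pics/top7.png')
E
```

```text
t 12.6 p [ 0.5314 -0.0315  0.0888] yaw tool y 17.1 F [1.6 5.1 2.8] w 0.0222 j [-0.06  0.41 -0.15  1.01  0.    1.21]
(np.float64(99.05236933407664), np.float64(0.055557753553174535))
[[15, [0.01, -0.06, 0], 0], [15, [0.01, -0.11, 0], 0], [15, [0.01, -0.17, 0], 0], [15, [0.01, -0.23, 0], 0], [15, [0.0, -0.29, 0], 0], [15, [-0.01, -0.34, 0], 0], [15, [-0.02, -0.4, 0], 0], [15, [-0.03, -0.46, 0], 0], [15, [-0.05, -0.51, 0], 0], [15, [-0.07, -0.57, 0], 0]]
(-0.217, 14, array([0.01  , 0.1641], dtype=float32))
```

View pics/top7.png

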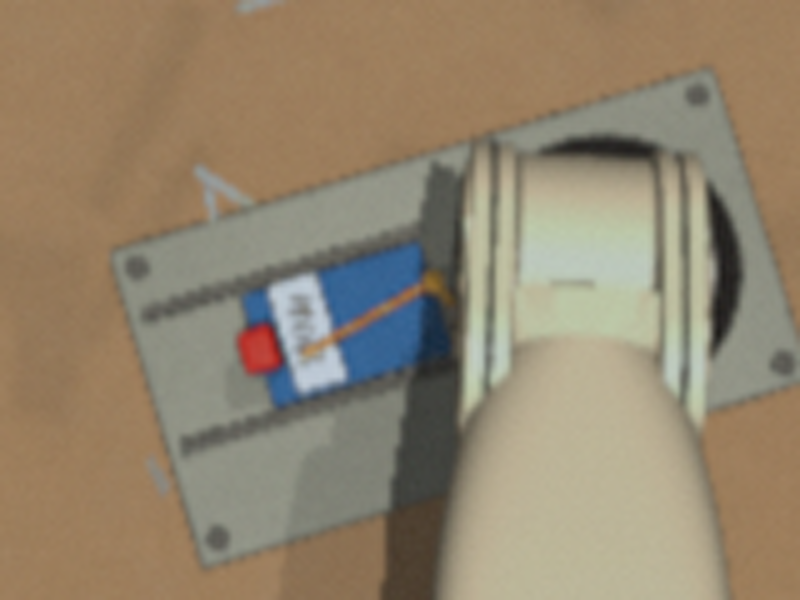

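Request:
move_arm:
  motion:
    - [15,[0.01,-0.06,0],0]
    - [15,[0.01,-0.11,0],0]
    - [15,[0.01,-0.17,0],0]
    - [15,[0.01,-0.23,0],0]
    - [15,[0.0,-0.29,0],0]
    - [15,[-0.01,-0.34,0],0]
    - [15,[-0.02,-0.4,0],0]
    - [15,[-0.03,-0.46,0],0]
    - [15,[-0.05,-0.51,0],0]
    - [15,[-0.07,-0.57,0],0]

```text
clock: 13.65
eef_pos: [0.5048, -0.044, 0.0887]
tool_rot: [0.595, 0.804, 0.001, 0.0]
ft_force: [0.4, 3.5, 5.9]
grip_width: 0.0223
```

```bash
cat >> h.py <<'E'
def needle(c=None):
    if c is None: c=camera('top')
    im=c['color'].astype(np.float32); R,G,B=im[...,0],im[...,1],im[...,2]
    xs=np.arange(-0.035,0.045,0.0005); ang=[];P=[];Wt=[]
    for y in np.arange(0.118,0.186,0.001):
        px=np.array([proj(c,[*st(x,y),.05]) for x in xs],np.float32)
        s=lambda A: cv2.remap(A,px[None,:,0],px[None,:,1],cv2.INTER_LINEAR)[0]
        w=np.clip(s(R)-s(B)-35,0,None)
        if w.max()<15: continue
        k=abs(xs-xs[w.argmax()])<0.005; w=w*k
        P.append(((xs*w).sum()/w.sum(),y))
    P=np.array(P,np.float32)
    vx,vy,x0,y0=cv2.fitLine(P,cv2.DIST_HUBER,0,0.001,0.001).ravel()
    if vy<0: vx,vy=-vx,-vy
    return round(float(np.arctan2(vx,vy)),3),len(P),P[0].round(4),P[-1].round(4)
E
python3 - <<'E'
from h import *
show(); print(ang()); print(plan(128.9,138.9))
c=camera('top'); print(needle(c)); crop(c,240,400,160,280,5,'pics/top8.png'); cv2.imwrite('pics/top8raw.png',c['color'][:,:,::-1])
d=dict(c); 
for n in ('0',): d['color']=cv2.imread(f'pics/top{n}.png')[:,:,::-1]; print('parked',needle(d))
E
```

```text
t 13.65 p [ 0.5048 -0.044   0.0887] yaw tool y 17.0 F [0.4 3.5 5.9] w 0.0223 j [-0.09  0.36 -0.22  0.99  0.    1.19]
(np.float64(129.81938553933796), np.float64(0.05514049753379168))
[[15, [-0.01, -0.02, 0], 0], [15, [-0.01, -0.04, 0], 0], [15, [-0.02, -0.05, 0], 0], [15, [-0.03, -0.07, 0], 0], [15, [-0.04, -0.09, 0], 0], [15, [-0.05, -0.1, 0], 0], [15, [-0.06, -0.12, 0], 0], [15, [-0.07, -0.14, 0], 0], [15, [-0.08, -0.15, 0], 0], [15, [-0.09, -0.17, 0], 0]]
(-0.076, 63, array([0.0228, 0.118 ], dtype=float32), array([0.0182, 0.183 ], dtype=float32))
parked (-0.311, 65, array([0.012, 0.12 ], dtype=float32), array([0.0063, 0.184 ], dtype=float32))
```

View pics/top8.png

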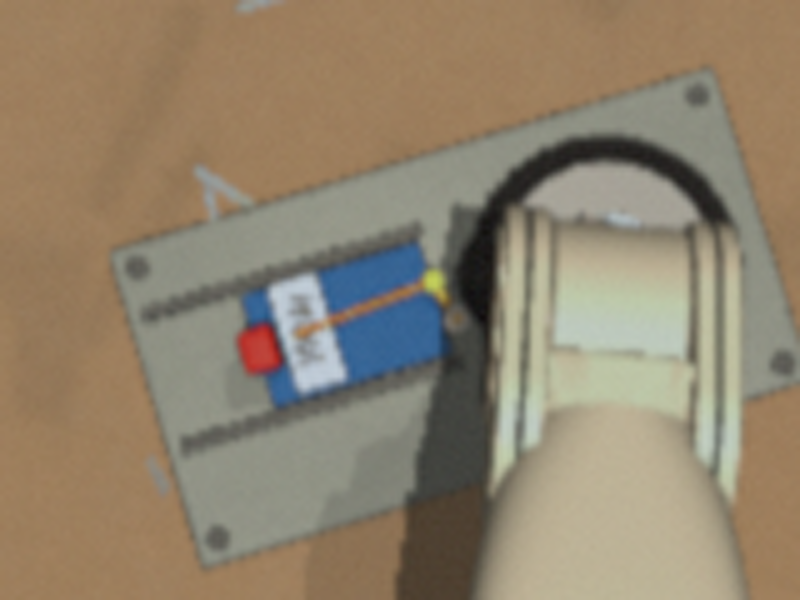

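The needle has risen to about 0.14 above plain, so the big bump's flank is arriving. I'll go on in slow 5° steps.

Request:
move_arm:
  motion:
    - [15,[-0.01,-0.01,0],0]
    - [15,[-0.01,-0.02,0],0]
    - [15,[-0.01,-0.03,0],0]
    - [15,[-0.02,-0.05,0],0]
    - [15,[-0.03,-0.07,0],0]
    - [15,[-0.04,-0.09,0],0]
    - [15,[-0.04,-0.09,0],0]
    - [15,[-0.04,-0.09,0],0]
    - [15,[-0.04,-0.09,0],0]
    - [15,[-0.04,-0.09,0],0]

```text
clock: 14.7
eef_pos: [0.5008, -0.0478, 0.0886]
tool_rot: [0.595, 0.804, -0.0, 0.0]
ft_force: [0.3, 4.0, 5.7]
grip_width: 0.0218
```

Run:
```python
from h import *
print(get_obs()['ft_force'],ang()); print(plan(133.9,138.9,2),plan(138.9,143.9,2),plan(143.9,148.9,2),plan(148.9,153.9,2))
print(needle())
```

```text
[0.27056047 3.95836579 5.65575481] (np.float64(135.47791819660213), np.float64(0.05508168086967527))
[[15, [-0.02, -0.04, 0], 0], [15, [-0.05, -0.08, 0], 0]] [[15, [-0.03, -0.04, 0], 0], [15, [-0.05, -0.08, 0], 0]] [[15, [-0.03, -0.04, 0], 0], [15, [-0.06, -0.07, 0], 0]] [[15, [-0.03, -0.04, 0], 0], [15, [-0.07, -0.07, 0], 0]]
(0.013, 64, array([0.024, 0.118], dtype=float32), array([0.0251, 0.183 ], dtype=float32))
```

Request:
move_arm:
  motion:
    - [15,[-0.01,-0.02,0],0]
    - [15,[-0.02,-0.04,0],0]
    - [15,[-0.04,-0.06,0],0]
    - [15,[-0.05,-0.08,0],0]
    - [15,[-0.05,-0.08,0],0]
    - [15,[-0.05,-0.08,0],0]
    - [15,[-0.05,-0.08,0],0]
    - [15,[-0.05,-0.08,0],0]
    - [15,[-0.05,-0.08,0],0]
    - [15,[-0.05,-0.08,0],0]

```text
clock: 15.75
eef_pos: [0.4977, -0.0515, 0.0886]
tool_rot: [0.595, 0.804, -0.0, 0.0]
ft_force: [0.9, 2.1, 6.0]
grip_width: 0.022
```

Run:
```python
from h import *
print(get_obs()['ft_force'],ang()); 
print(needle())
```

```text
[0.94989431 2.07486554 5.99582383] (np.float64(140.53926018142434), np.float64(0.054977754493292785))
(0.05, 66, array([0.0252, 0.118 ], dtype=float32), array([0.0279, 0.183 ], dtype=float32))
```

Request:
move_arm:
  motion:
    - [15,[-0.01,-0.02,0],0]
    - [15,[-0.02,-0.04,0],0]
    - [15,[-0.04,-0.06,0],0]
    - [15,[-0.05,-0.08,0],0]
    - [15,[-0.05,-0.08,0],0]
    - [15,[-0.05,-0.08,0],0]
    - [15,[-0.05,-0.08,0],0]
    - [15,[-0.05,-0.08,0],0]
    - [15,[-0.05,-0.08,0],0]
    - [15,[-0.05,-0.08,0],0]

```text
clock: 16.8
eef_pos: [0.4948, -0.0553, 0.0886]
tool_rot: [0.595, 0.804, -0.0, 0.001]
ft_force: [0.4, 1.8, 6.1]
grip_width: 0.0221
```

Run:
```python
from h import *
print(get_obs()['ft_force'],ang()); 
print(needle())
```

```text
[0.36650062 1.76306311 6.07882985] (np.float64(145.52757985999366), np.float64(0.05493324589430294))
(0.058, 61, array([0.0254, 0.118 ], dtype=float32), array([0.0284, 0.183 ], dtype=float32))
```

Request:
move_arm:
  motion:
    - [15,[-0.02,-0.02,0],0]
    - [15,[-0.03,-0.04,0],0]
    - [15,[-0.05,-0.06,0],0]
    - [15,[-0.06,-0.07,0],0]
    - [15,[-0.06,-0.07,0],0]
    - [15,[-0.06,-0.07,0],0]
    - [15,[-0.06,-0.07,0],0]
    - [15,[-0.06,-0.07,0],0]
    - [15,[-0.06,-0.07,0],0]
    - [15,[-0.06,-0.07,0],0]

```text
clock: 17.85
eef_pos: [0.4925, -0.0592, 0.0887]
tool_rot: [0.595, 0.804, -0.0, 0.001]
ft_force: [1.3, 1.2, 7.0]
grip_width: 0.0222
```

Run:
```python
from h import *
print(get_obs()['ft_force'],ang()); 
print(needle())
```

```text
[1.27588984 1.17347788 7.01355517] (np.float64(150.2753695189635), np.float64(0.05482894942495099))
(0.038, 65, array([0.0244, 0.119 ], dtype=float32), array([0.0273, 0.183 ], dtype=float32))
```

Request:
move_arm:
  motion:
    - [15,[-0.02,-0.02,0],0]
    - [15,[-0.03,-0.04,0],0]
    - [15,[-0.05,-0.06,0],0]
    - [15,[-0.06,-0.07,0],0]
    - [15,[-0.06,-0.07,0],0]
    - [15,[-0.06,-0.07,0],0]
    - [15,[-0.06,-0.07,0],0]
    - [15,[-0.06,-0.07,0],0]
    - [15,[-0.06,-0.07,0],0]
    - [15,[-0.06,-0.07,0],0]

```text
clock: 18.9
eef_pos: [0.4904, -0.0632, 0.0886]
tool_rot: [0.595, 0.804, -0.0, 0.001]
ft_force: [2.0, 0.7, 5.7]
grip_width: 0.0223
```

Run:
```python
from h import *
print(get_obs()['ft_force'],ang()); 
print(needle())
```

```text
[1.972181   0.68949892 5.73230939] (np.float64(154.97681835896532), np.float64(0.054832687931146366))
(-0.015, 60, array([0.0234, 0.118 ], dtype=float32), array([0.0219, 0.182 ], dtype=float32))
```

Request:
move_arm:
  motion:
    - [15,[-0.02,-0.02,0],0]
    - [15,[-0.04,-0.03,0],0]
    - [15,[-0.06,-0.05,0],0]
    - [15,[-0.07,-0.06,0],0]
    - [15,[-0.07,-0.06,0],0]
    - [15,[-0.07,-0.06,0],0]
    - [15,[-0.07,-0.06,0],0]
    - [15,[-0.07,-0.06,0],0]
    - [15,[-0.07,-0.06,0],0]
    - [15,[-0.07,-0.06,0],0]

```text
clock: 19.95
eef_pos: [0.4887, -0.0675, 0.0887]
tool_rot: [0.595, 0.804, -0.0, 0.001]
ft_force: [2.7, -0.2, 6.3]
grip_width: 0.0225
```

Run:
```python
from h import *
print(get_obs()['ft_force'],ang()); n=needle()
print(n)
a=[129.82,135.48,140.54,145.53,150.28]; print(plan(160,145,1),plan(160,144,1))
```

```text
[ 2.70554226 -0.2401787   6.30191306] (np.float64(159.75351594393777), np.float64(0.05474927040817221))
(-0.121, 65, array([0.0218, 0.118 ], dtype=float32), array([0.0136, 0.182 ], dtype=float32))
[[15, [0.2, 0.2, 0], 0]] [[15, [0.22, 0.22, 0], 0]]
```

The readings peak near crank angle 144°, from flank midpoints at 143.8, 144.1 and 144.2. The peak reading is about 0.28 above the plain rim, so this is the high bump. I'll go back past it and re-approach in the same direction.

Run:
```python
from h import *
from scipy.optimize import curve_fit
a=np.array([129.82,135.48,140.54,145.53,150.28,154.98,159.75]);v=np.array([-.076,.013,.05,.058,.038,-.015,-.121])
print(np.polyfit(a-144,v,4), curve_fit(lambda x,m,h,w,b:b+h*np.cos(np.clip((x-m)/w,-1,1)*np.pi/2)**2,a,v,[144,.28,22,-.217])[0])
print(plan(159.75,138));
```

```text
[-6.64991381e-07 -3.05604483e-06 -5.41653273e-04  5.07339442e-04
  5.82701336e-02] [ 143.91998159  527.61261941 1353.98133416 -527.54944631]
[[15, [0.03, 0.03, 0], 0], [15, [0.06, 0.05, 0], 0], [15, [0.1, 0.08, 0], 0], [15, [0.12, 0.11, 0], 0], [15, [0.15, 0.14, 0], 0], [15, [0.18, 0.17, 0], 0], [15, [0.21, 0.21, 0], 0], [15, [0.23, 0.24, 0], 0], [15, [0.25, 0.27, 0], 0], [15, [0.28, 0.31, 0], 0]]
```

Request:
move_arm:
  motion:
    - [15,[0.03,0.03,0],0]
    - [15,[0.06,0.05,0],0]
    - [15,[0.1,0.08,0],0]
    - [15,[0.12,0.11,0],0]
    - [15,[0.15,0.14,0],0]
    - [15,[0.18,0.17,0],0]
    - [15,[0.21,0.21,0],0]
    - [15,[0.23,0.24,0],0]
    - [15,[0.25,0.27,0],0]
    - [15,[0.28,0.31,0],0]

```text
clock: 21.0
eef_pos: [0.498, -0.0509, 0.0886]
tool_rot: [0.595, 0.803, -0.002, 0.001]
ft_force: [-0.7, -3.0, 8.2]
grip_width: 0.0223
```

Run:
```python
from h import *
a=ang(); print(get_obs()['ft_force'],a); print(needle()); print(plan(a[0],144.1,4))
```

```text
[-0.68054186 -2.98304399  8.17750064] (np.float64(139.87553180413877), np.float64(0.0550936235316844))
(0.047, 65, array([0.0252, 0.118 ], dtype=float32), array([0.0279, 0.183 ], dtype=float32))
[[15, [-0.01, -0.02, 0], 0], [15, [-0.02, -0.03, 0], 0], [15, [-0.03, -0.05, 0], 0], [15, [-0.05, -0.07, 0], 0]]
```

Request:
move_arm:
  motion:
    - [15,[-0.01,-0.02,0],0]
    - [15,[-0.02,-0.04,0],0]
    - [15,[-0.04,-0.06,0],0]
    - [15,[-0.05,-0.08,0],0]
    - [15,[-0.05,-0.08,0],0]
    - [15,[-0.05,-0.08,0],0]
    - [15,[-0.05,-0.08,0],0]
    - [15,[-0.05,-0.08,0],0]
    - [15,[-0.05,-0.08,0],0]
    - [15,[-0.05,-0.08,0],0]

```text
clock: 22.05
eef_pos: [0.4963, -0.0531, 0.0886]
tool_rot: [0.595, 0.804, -0.0, 0.001]
ft_force: [2.5, 0.9, 5.8]
grip_width: 0.0226
```

Run:
```python
from h import *
a=ang(); print(get_obs()['ft_force'],a); print(needle()); print(plan(a[0],144.1,4))
```

```text
[2.48316109 0.93032693 5.7946113 ] (np.float64(142.73312015651433), np.float64(0.05502985239550198))
(0.059, 59, array([0.0254, 0.118 ], dtype=float32), array([0.0284, 0.183 ], dtype=float32))
[[15, [-0.0, -0.01, 0], 0], [15, [-0.01, -0.01, 0], 0], [15, [-0.01, -0.02, 0], 0], [15, [-0.02, -0.02, 0], 0]]
```

Request:
move_arm:
  motion:
    - [15,[-0.01,-0.01,0],0]
    - [15,[-0.02,-0.03,0],0]
    - [15,[-0.02,-0.03,0],0]
    - [15,[-0.02,-0.03,0],0]
    - [15,[-0.02,-0.03,0],0]
    - [15,[-0.02,-0.03,0],0]
    - [15,[-0.02,-0.03,0],0]
    - [15,[-0.02,-0.03,0],0]
    - [15,[-0.02,-0.03,0],0]
    - [15,[-0.02,-0.03,0],0]

```text
clock: 23.1
eef_pos: [0.4953, -0.0545, 0.0886]
tool_rot: [0.595, 0.804, -0.0, 0.001]
ft_force: [3.1, 0.5, 5.9]
grip_width: 0.0224
```

Run:
```python
from h import *
a=ang(); print(get_obs()['ft_force'],a); print(needle(),needle()); c=camera('side'); crop(c,240,400,130,250,5,'pics/side9.png')
```

```text
[3.09890166 0.52549075 5.94342396] (np.float64(144.55730179655293), np.float64(0.05501350520548928))
(0.059, 59, array([0.0254, 0.118 ], dtype=float32), array([0.0286, 0.183 ], dtype=float32)) (0.06, 59, array([0.0254, 0.118 ], dtype=float32), array([0.0285, 0.183 ], dtype=float32))
```

It stands at 144.5° with the needle at its maximum. Release, then lift straight up.

Request:
move_arm:
  motion:
    - [30,[0,0,0],0]
    - [45,[0,0,0],0]
    - [60,[0,0,0],0]
    - [60,[0,0,0],0]
    - [60,[0,0,0],0]
    - [60,[0,0,-0.3],0]
    - [60,[0,0,-0.8],0]
    - [60,[0,0,-1.4],0]
    - [60,[0,0,-2.0],0]
    - [60,[0,0,-2.4],0]

```text
clock: 24.25
eef_pos: [0.4949, -0.0538, 0.2103]
tool_rot: [0.595, 0.804, 0.001, 0.001]
ft_force: [0.6, -0.2, -0.0]
grip_width: 0.06
```

Run:
```python
from h import *
show(); print(needle(),needle()); print(units([0.36,-0.20,0.25]))
```

```text
t 24.25 p [ 0.4949 -0.0538  0.2103] yaw tool y 17.0 F [ 0.6 -0.2 -0. ] w 0.06 j [-0.11  0.24 -0.04  1.28 -0.    1.17]
(0.059, 62, array([0.0254, 0.118 ], dtype=float32), array([0.0285, 0.183 ], dtype=float32)) (0.057, 60, array([0.0254, 0.118 ], dtype=float32), array([0.0285, 0.183 ], dtype=float32))
[-2.   -3.46 -0.79]
```

Request:
move_arm:
  motion:
    - [60,[-0.4,-0.6,-0.4],0]
    - [60,[-0.9,-1.4,-0.8],0]
    - [60,[-1.4,-2.2,-0.8],0]
    - [60,[-1.9,-3.0,-0.8],0]
    - [60,[-2.4,-3.8,-0.8],0]
    - [60,[-2.9,-4.6,-0.8],0]
    - [60,[-3.4,-5.4,-0.8],0]
    - [60,[-3.9,-6.2,-0.8],0]
    - [60,[-4.4,-6.9,-0.8],0]
    - [60,[-4.6,-7.2,-0.8],0]

```text
clock: 25.35
eef_pos: [0.2147, -0.3808, 0.2467]
tool_rot: [0.596, 0.803, -0.0, -0.001]
ft_force: [0.8, 0.9, 0.3]
grip_width: 0.06
```

Run:
```python
from h import *
show(); c=camera('top'); print(needle(c)); cv2.imwrite('pics/top10.png',c['color'][:,:,::-1]); crop(c,240,400,160,280,5,'pics/top10z.png')
pr=rimprofile(c,Wc); print(' '.join(f'{int(a)}:{r:.0f}' for a,r in pr))
c=camera('side'); crop(c,240,400,130,250,5,'pics/side10.png')
```

```text
t 25.35 p [ 0.2147 -0.3808  0.2467] yaw tool y 16.8 F [0.8 0.9 0.3] w 0.06 j [-1.06  0.11 -0.11  1.35 -0.    0.22]
(0.06, 63, array([0.0254, 0.118 ], dtype=float32), array([0.0285, 0.183 ], dtype=float32))
0:78 5:78 10:78 15:78 20:78 25:78 30:79 35:79 40:78 45:79 50:79 55:80 60:80 65:81 70:80 75:80 80:82 85:82 90:82 95:84 100:86 105:87 110:86 115:86 120:84 125:81 130:80 135:80 140:79 145:80 150:80 155:79 160:79 165:79 170:79 175:79 180:78 185:78 190:78 195:79 200:79 205:78 210:78 215:78 220:78 225:78 230:80 235:81 240:81 245:81 250:80 255:78 260:78 265:78 270:77 275:78 280:78 285:78 290:78 295:78 300:78 305:77 310:78 315:78 320:78 325:77 330:78 335:77 340:78 345:77 350:78 355:78
```

View pics/top10.png

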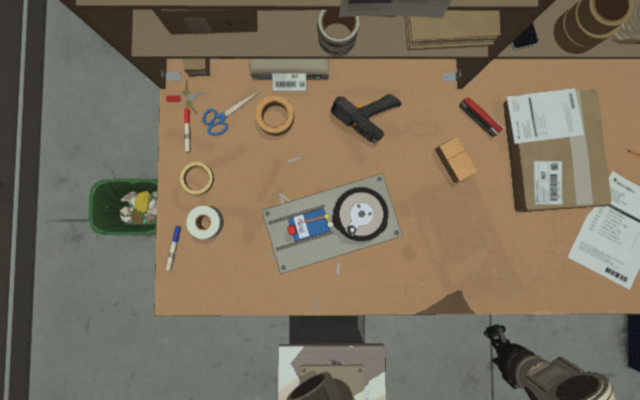

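View pics/top10z.png

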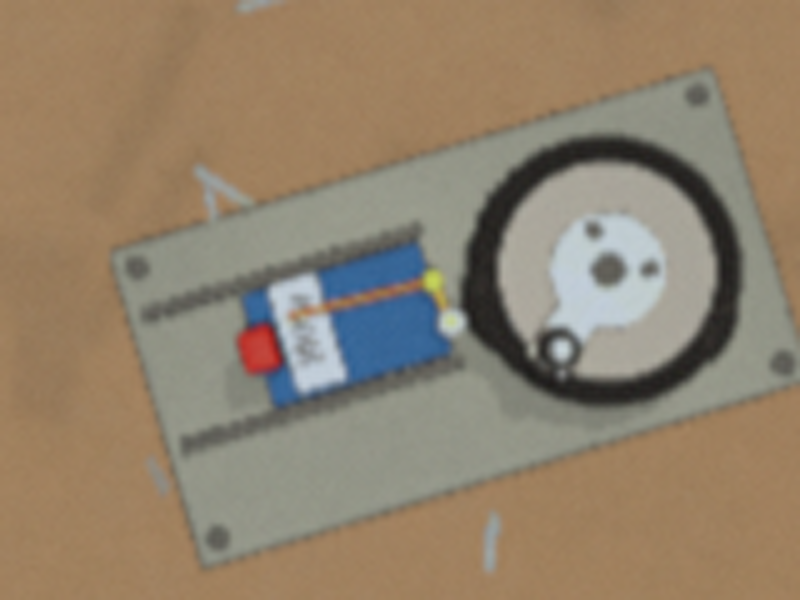

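View pics/side10.png

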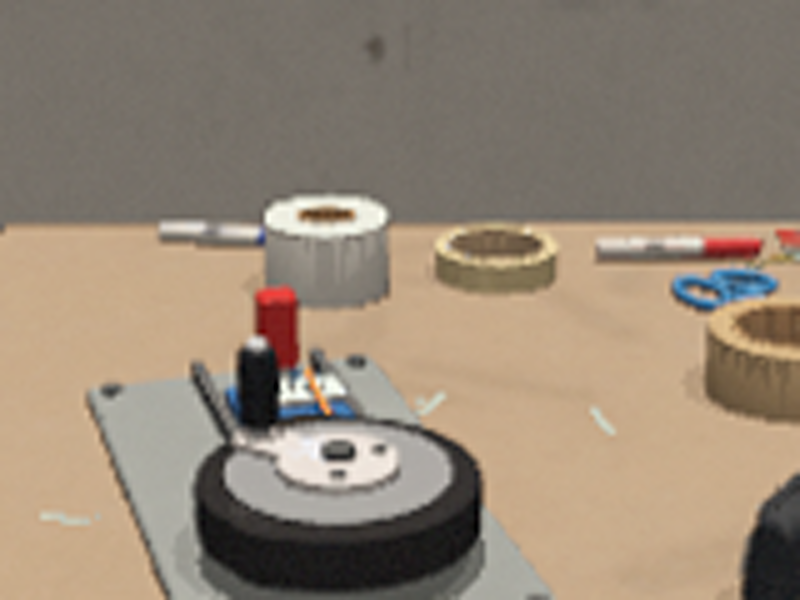

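The high bump sits at the roller (rim about 87 mm at 105°). The lesser bump is at 240° (about 81 mm). One last check of the knob and the bystanders, then hand in.

Run:
```python
from h import *
c=camera('top'); print('needle',needle(c)); print('knob stand',stand_xy(ray(c,240+256/5,160+346/5,.094)))
a=cv2.imread('pics/top0.png').astype(int); b=c['color'][:,:,::-1].astype(int); d=abs(a-b).max(2)
for n,(u0,u1,v0,v1) in dict(roll=(182,228,200,245),tape=(175,218,158,198),carton=(430,480,132,186)).items(): print(n,d[v0:v1,u0:u1].mean().round(1),(d[v0:v1,u0:u1]>40).sum())
print(job_done()); show()
```

```text
needle (0.058, 63, array([0.0254, 0.118 ], dtype=float32), array([0.0285, 0.183 ], dtype=float32))
knob stand [0.01617895 0.20466626]
roll 1.8 0
tape 1.9 0
carton 1.8 0
the job is handed in; nothing more can be done
None
the job is handed in; nothing more can be done
```

I slid the gauge home by its red knob, then turned the wheel by its crank until the tyre's highest spot stood under the roller. I let go, backed the arm well clear and handed the job in at about 25 s of the 67 s allowed.

- **Gauge:** the force rose against the stop, and pushing further moved the knob only 0.3 mm. In the last picture the knob stands at x 16, y 205 mm in the stand's frame; home is x 15, y 205.
- **Highest spot:** I turned past it and came back. The needle readings put the peak at a crank angle of 144.1–144.4°, and the wheel was left at about 144.5°.
- **Needle:** it stands about 0.28 rad above the plain-rim reading, and that held after I released the crank. The plain-rim figure was a single reading from a cruder version of my needle measurement, so the 0.28 is approximate.
- **Which bump:** in the picture the rim is about 87 mm out near the roller, against about 81 mm at the lesser bump. Shading on the gauge side may exaggerate the first figure slightly.
- **Bystanders:** the label roll, masking tape and carton show no change between the first and last top pictures.

I did not turn the lesser bump past the roller; I told the two apart from the needle reading and the rim profile. No final check failed.

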